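# Wheel the slide trolley into the scanner's loading bay

### The job

Take the little slide trolley by its push bar and roll it forward on its wheels until both front castors have swung round and trail straight behind their pivots; do this before it reaches the slide scanner. Then steer it into the scanner's loading bay and press it gently fully home, the sprung pad inside pushed right back to its hard end, feeling for the pad because its depth differs and is hidden, and never ramming or wedging it; let go with the trolley standing square in the bay and still holding the pad pressed back. Never lift or tip the trolley, keep the jar standing on it, and leave everything else on the bench alone.

Things in the scene. Friction and masses are not known exactly. Their poses are not given: they have to be found in the camera images.
- caddy: steel slide trolley, 170 mm long, 120 wide, 0.95 kg with jar. Origin: on the bench midway between its two fixed rear wheels; x = forward, y = its left, z up. Deck from x = -25 to 145, 34 to 39 above the bench; 14 high rims and a 69 high slide rack on it from x = 45 on. Rear wheels roll along x only; two swivel castors in front. Rolling takes about 3 N, so it stays where left, also against the pad's spring.
- bar (a point): middle of the push bar: a black round bar, 12 in diameter, along the trolley's y, free for 90 between two posts of 10 diameter at y = +-50; directly above the rear axle, 115 above the bench, with nothing but the deck below it and 46 clear in front of it down to the deck
- nose (a point): middle of the trolley's rubber nose, its foremost face: 150 ahead of the origin, 44 above the bench
- trail_l (a point): centre of the left castor's wheel. Its pivot is at x = 110, y = 40 of the trolley, the wheel centre is 14 from the pivot's vertical axis, at any angle at first; trailing straight it stands at x = 96, y = 40. It swings round within about 40 to 80 of forward rolling
- trail_r (a point): centre of the right castor's wheel, likewise: pivot at x = 110, y = -40; trailing straight it stands at x = 96, y = -40
- jar: small lidded glass jar, diameter 42, 58 high, loose in the left tray of the trolley; origin: centre of its foot; z along its axis
- bay: loading bay of the fixed cream slide scanner. Origin: on the bench, mid-mouth; x = straight into the bay (roughly world +y), y = left looking in. Aluminium cheeks 50 mm high, 128 apart (4 play each side of the trolley), from x = 0 on, flared outward before it from x = -38. A roof, underside 116 above the bench (jar and rack pass under), from x = 85; housing 210 high from x = 147
- pad (a joint): travel (m) of the sprung pad at the end of the bay, 60 wide, 30 to 60 above the bench, met by the trolley's nose: 0 = free, 0.012 = against its hard end. Weak spring of 150 N/m (1.8 N at the end, then rigid). The free pad's face lies somewhere between x = 85 and x = 125 of the bay, hidden under the roof and different each time
- slide_tray: cream slide tray, 110 x 200 x 14 high, far side of the bench (in mm; bystander; origin: centre of its underside)
- bottle: amber bottle, diameter 60, 130 high, far right (in mm; bystander; origin: centre of its underside)
- dish: flat round lidded dish, diameter 90, 16 high, near side (in mm; bystander; origin: centre of its underside)
- slide_box: closed grey box, 75 x 100 x 34 high, near right (in mm; bystander; origin: centre of its underside)
- pot: white screw-top pot, diameter 48, 60 high, far side left of the middle (in mm; bystander; origin: centre of its underside)
- forceps: steel forceps lying flat, 130 long, near side (in mm; bystander; origin: centre of its underside)
- beaker: clear open beaker, diameter 68, 85 high, near left (in mm; bystander; origin: centre of its underside)
Mind the look-alikes: they are no part of the job. Of the things shaped like the caddy, the steel one is meant. What is shaped like the jar but black is not meant.

How it is judged (in metres and radians):
On the way, in this order (a step that is already met when the one before it is completed fails the run):
1. both front castors trail straight while the trolley's nose is still outside the bay (x of each of trail_l, trail_r in the frame of caddy below 0.102 m and y of trail_l in the frame of caddy between 0.033 and 0.047 m and y of trail_r in the frame of caddy between -0.047 and -0.033 m and x of nose in the frame of bay below 0 m), for 0.2 s.
2. the nose is between the cheeks of the bay (x of nose in the frame of bay above 0.02 m and y of nose in the frame of bay between -0.008 and 0.008 m), for 0.1 s.
At the end, for the whole second after the job is handed in: The trolley stands still on its wheels in the bay, within 8 mm of the middle and 0.1 rad of square, castors trailing (wheels within 7 mm sideways), its nose still pressing the pad in by more than 9 of its 12 mm; the jar stands in its tray; the trolley is let go (value of joint pad above 0.009 m and x of nose in the frame of bay above 0.08 m and y of nose in the frame of bay between -0.008 and 0.008 m and angle between the x axis of caddy and the x axis of bay, either way round below 0.1 rad and x of each of trail_l, trail_r in the frame of caddy below 0.102 m and y of trail_l in the frame of caddy between 0.033 and 0.047 m and y of trail_r in the frame of caddy between -0.047 and -0.033 m and height (world z) of caddy below 0.004 m and angle between caddy's own z axis and vertical below 0.04 rad and linear speed of caddy below 0.01 m/s and angle between jar's own z axis and vertical below 0.2 rad and z of jar in the frame of caddy between 0.03 and 0.048 m and x of jar in the frame of caddy between 0.05 and 0.14 m and y of jar in the frame of caddy between 0 and 0.055 m); the robot touches nothing.
It fails at once if the trolley is pressed on the bay, its cheeks or its pad with more than 20 N (contact force between caddy and bay above 20 N).
It fails at once if the trolley is lifted or tipped (height (world z) of caddy above 0.012 m or angle between caddy's own z axis and vertical above 0.15 rad).
It fails at once if the jar falls over or off the trolley (angle between jar's own z axis and vertical above 0.6 rad or z of jar in the frame of caddy below 0.02 m).
It fails at once if a bystander is moved by more than 20 mm (distance of any of slide_tray, bottle, dish, slide_box, pot, forceps, beaker from where it was at the start of the episode above 0.02 m).
It also fails if it takes over 67 s, if anything falls off the work surface, if the arm or the gripper's body presses on something with over 40 N, if the wrist force passes 120 N, or if a joint passes its speed limit or range.

### The arm

A 7-joint arm with a two-finger parallel gripper is mounted at the origin on the work surface. World frame = base frame: x ahead of the robot, y to its left, z up, the work surface at z = 0. Lengths are in mm, angles in degrees, forces in N, time in s.
With the tool pointing down it reaches from about 425 to 925 mm from the base axis. Payload 6.8 kg.
Tool frame: the origin (TCP) lies on the centre line of the jaws, within the pads' length; the fingertips stand env.tip_reach ahead of it and the grasp point (between the pads) lies 2 mm behind it (env.tip_reach is the distance from the TCP to the fingertips, in mm); z points along the fingers, y is the line along which they close (so a half turn about z gives the same grasp; the last joint's range is limited). The gripper opens to 88 mm and grips with 3 to 60 N. Pads are 20 mm wide; open, the fingers measure 115 mm over their backs; the gripper's body (75 mm by 178 mm) begins 61 mm behind the grasp point.
Start: joints at [57.519, 27.33, 1.283, 89.118, -0.659, 63.558, -4.761], TCP at [298.95, -605.207, 239.664] pointing down, gripper open.
Joint ranges: [-169.35, 169.35], [-19.33, 120.38], [-80.79, 83.38], [13.8, 139.57], [-78.32, 258.32], [9.67, 109.79], [-169.56, 169.56]. Speed limits (degrees/s): [136.94, 136.94, 180, 180, 180, 180, 180].

### API

Orientations are given as a 3x3 rotation matrix whose columns are the frame's x, y, z axes.
In Python, from cell import env, viewer gives the robot as it stands. The module is installed in compiled form; this text tells all that it offers.
- The arm moves only by the shell command python3 -m handwheel 'ROWS' [FORCE]. ROWS is JSON, a list of rows, each an object of numbers: "jaw": the opening, from 0 (shut) to 1 (fully open); "tx", "ty", "tz": the shift along the tool's x, y, z in mm; "ax", "ay", "az": the turn, a rotation vector about the tool's x, y, z in rad. A call has 1 to 12 rows; each row shifts and turns the commanded pose from where the row before left it, along the tool's axes as they then stand; what a row does not reach is not made up. A row lasts 1/12 s, in which the tool goes at most 41.7 mm and 7.16 degrees, less where a joint would pass 70% of its speed; a pose out of reach is approached as far as the arm can. A call with a gripper value outside its range is refused whole. The fingers move at their own pace and stop on an object; FORCE is the grip in N (left out, the last holds). Time passes only in rows, so rows that do not move let the fingers close. It gives the time, the measured TCP pose, the force, the opening and the grip force at its end, in the units of the state.
- env.read_state(): the state, without advancing time (a new reading comes with each control period).
- viewer.get_image(name): name is "scene" or "top" or "wrist"; returns a dict with "frame" (420x560x3 uint8, red, green, blue), "range_z" (420x560 float32, mm along the optical axis (not along the pixel's ray), 0 where there is no reading), "fx", "fy", "cx", "cy" (pixels), "extrinsics" (4x4, takes a point from camera to world coordinates). Camera axes: x right, y down, z forward; pixel columns grow to the right and rows downward; lengths in mm; the calibration is good to about 2 mm. The wrist camera is an equidistant fisheye: a pixel r from the principal point sees the ray r / f radians off the axis. A picture is of the moment at which its call begins.
- env.hand_in(): hands the job in; it is judged then, once.
The state is a dict: "time_s": time; "joints": joint angles; "joint_velocities": joint speeds; "effort": joint torques, N m; "position": TCP position; "eef_rot": TCP orientation; "force": force on the tool from outside, world axes, zero at the start; "torque": the same for the moment, N m; "finger_gap": finger opening in mm; "grip_force": force on a finger pad.
Only numpy, scipy, OpenCV 4.12 (cv2) and the standard library are available. Lean on these libraries where they do the work, as an engineer would, in place of code of your own. Each camera call takes 0.05 s, during which the arm holds its last target. There are 200 camera calls.

## Working session

There is one attempt and no reset: what is moved stays moved. The work goes in short steps, Python scripts to look and compute and a shell command to move; the robot and the scene stay as the last step left them, time stands still between calls to the robot, and variables do not carry over. Pictures are saved under pics/ and viewed, at most 10 in all, crops included, and the job is handed in when it is done.

```bash
mkdir -p pics
cat > h.py <<'E'
import numpy as np, cv2
from cell import env, viewer
def snap(n,fn=None):
    d=viewer.get_image(n)
    if fn: cv2.imwrite('pics/'+fn,d['frame'][:,:,::-1])
    np.savez('last_'+n+'.npz',**d)
    return d
def load(n): return dict(np.load('last_'+n+'.npz'))
def pt(d,u,v,z=None):
    Z=d['range_z'][int(v),int(u)] if z is None else None
    E=d['extrinsics']; r=np.array([(u-d['cx'])/d['fx'],(v-d['cy'])/d['fy'],1.])
    if z is None: p=r*Z
    else:
        w=E[:3,:3]@r; p=r*((z-E[2,3])/w[2])
    return E[:3,:3]@p+E[:3,3]
E
python3 - <<'E'
from h import *
a=snap('top','top1.png');b=snap('scene','scene1.png')
for d in(a,b): print(d['fx'],d['fy'],d['cx'],d['cy'],d['extrinsics'].round(3))
s=env.read_state();print(s['time_s'],s['position'],s['eef_rot'],s['force'],env.tip_reach,s['finger_gap'])
E
```

```text
473.74823197776703 473.74823197776703 281.06756041166483 214.19930555201566 [[ 4.700000e-02 -9.760000e-01  2.130000e-01  3.162880e+02]
 [-9.990000e-01 -4.600000e-02  1.100000e-02 -9.263200e+01]
 [-1.000000e-03 -2.130000e-01 -9.770000e-01  1.112188e+03]
 [ 0.000000e+00  0.000000e+00  0.000000e+00  1.000000e+00]]
437.2329108750304 437.2329108750304 287.2806424631536 208.79769075498962 [[-1.260000e-01  6.550000e-01 -7.450000e-01  1.327888e+03]
 [ 9.920000e-01  7.500000e-02 -1.010000e-01 -6.567000e+00]
 [-1.100000e-02 -7.520000e-01 -6.600000e-01  7.697420e+02]
 [ 0.000000e+00  0.000000e+00  0.000000e+00  1.000000e+00]]
0.1 [ 298.68618312 -604.75314951  238.8161789 ] [[ 8.96595119e-01  4.42850456e-01 -8.16561499e-04]
 [ 4.42851190e-01 -8.96594088e-01  1.36535709e-03]
 [-1.27475201e-04 -1.58578774e-03 -9.99998735e-01]] [-0.3313881   0.77412412  0.1473118 ] 17.0 87.78198402119136
```

View pics/top1.png

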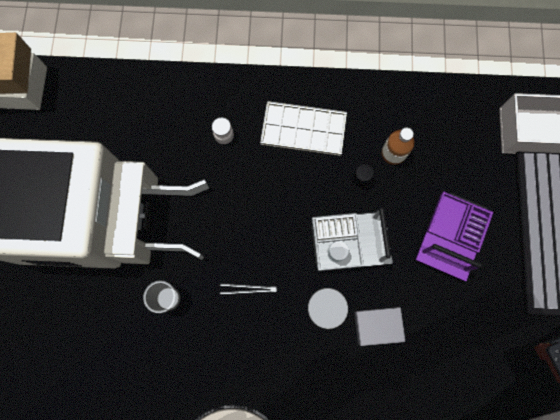

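View pics/scene1.png

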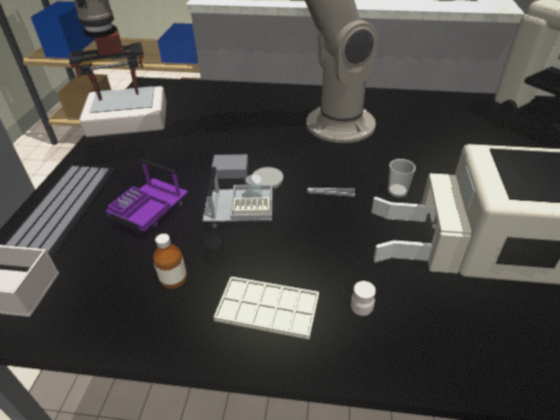

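The steel trolley is at top (350,240) with its bar at about (383,236). The purple look-alike at (455,235) and the black jar at (365,173) are not meant. The bay mouth is at about (150,220), with flares ending at (206,185) and (200,256). I'll enlarge the steel trolley and the bay to confirm.

Run:
```python
from h import *
d=load('top');f=d['frame'][:,:,::-1]
a=cv2.resize(f[195:285,300:400],None,fx=4,fy=4,interpolation=cv2.INTER_CUBIC)
b=cv2.resize(f[170:270,120:220],None,fx=4,fy=4,interpolation=cv2.INTER_CUBIC)
a=cv2.copyMakeBorder(a,0,40,0,0,cv2.BORDER_CONSTANT)
cv2.imwrite('pics/crop1.png',np.hstack([a,b]))
for u,v in[(383,236),(381,213),(388,262),(340,250),(206,185),(200,256),(155,189),(150,247),(128,215)]:print(u,v,pt(d,u,v).round(1))
# bar points cloud by height
H,W=d['range_z'].shape
vv,uu=np.mgrid[190:290,300:400]
P=np.array([pt(d,u,v) for u,v in zip(uu.ravel(),vv.ravel()) if d['range_z'][v,u]>0])
B=P[(P[:,2]>100)&(P[:,2]<130)];print('bar',len(B),B.mean(0),B.min(0),B.max(0))
c=B.mean(0);U,S,V=np.linalg.svd(B[:,:2]-c[:2]);print(V[0],np.degrees(np.arctan2(V[0][1],V[0][0])))
D=P[(P[:,2]>28)&(P[:,2]<60)];r=cv2.minAreaRect(D[:,:2].astype(np.float32));print('deck',r)
vv,uu=np.mgrid[170:270,120:215]
P=np.array([pt(d,u,v) for u,v in zip(uu.ravel(),vv.ravel()) if d['range_z'][v,u]>0])
C=P[(P[:,2]>43)&(P[:,2]<57)]
for s in(1,-1):
    m=C[(C[:,0]-np.median(C[:,0]))*s>0]
m=C[C[:,0].argsort()]
np.set_printoptions(suppress=True,precision=1)
for y in range(-20,160,10):
    q=C[abs(C[:,1]-y)<5]
    if len(q): print(y,np.sort(q[:,0]).round(0).astype(int)[::max(1,len(q)//14)])
```

```text
383 236 [ 496.4 -301.1  113.8]
381 213 [ 546.2 -296.4  115.5]
388 262 [ 450.5 -327.9   40. ]
340 250 [ 464.6 -212.1   96.4]
206 185 [614.1 100.2  31.5]
200 256 [444.4  99.3  37.6]
155 189 [595.1 215.9  45.1]
150 247 [458.5 212.7  46.7]
128 215 [514.2 244.1 125.9]
bar 295 [ 502.86991196 -304.53790675  117.32409041] [ 449.36864079 -318.31354041  100.54481294] [ 559.62573527 -291.72446049  124.57872032]
[-0.98918997 -0.1466397 ] -171.56775772448174
deck ((495.73028564453125, -243.75958251953125), (120.92723083496094, 175.94044494628906), 8.28553295135498)
100 [443 443 443 445 445 445 446 447 447 448 448 449 449 613 613 613 614 615
 616 617 617 618 619 620 621]
110 [445 447 447 449 449 452 452 454 608 609 610 611 611 613 613 615 617 619]
120 [449 451 452 453 454 456 456 458 460 604 604 605 606 607 608 611 612 613]
130 [454 455 457 457 458 460 460 462 462 598 601 601 602 603 603 605 606 608]
140 [459 460 461 461 462 463 464 465 466 595 596 597 598 599 601 602 603 606]
150 [459 459 461 461 463 463 465 465 594 595 595 597 597 598 600 600 602 602
 603]
```

View pics/crop1.png

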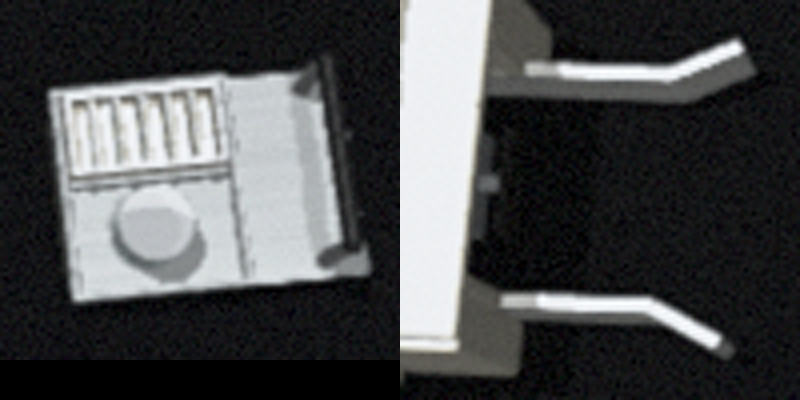

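The crop confirms it: steel deck, white rack, glass jar in the left tray, black bar at the rear (right side). The bay cheeks bend at crop (670,75) and (650,300).

Run:
```python
from h import *
d=load('top')
def cloud(d,v0,v1,u0,u1):
    vv,uu=np.mgrid[v0:v1,u0:u1]
    return np.array([[*pt(d,u,v),u,v] for u,v in zip(uu.ravel(),vv.ravel()) if d['range_z'][v,u]>0])
P=cloud(d,170,270,120,215)
for lo,hi,n in((440,490,'L'),(570,630,'R')):
    C=P[(P[:,2]>46)&(P[:,2]<56)&(P[:,0]>lo)&(P[:,0]<hi)&(P[:,1]>143)&(P[:,1]<215)]
    k=np.polyfit(C[:,1],C[:,0],1);print(n,len(C),k,np.polyval(k,140),np.degrees(np.arctan(k[0])),C[:,0].min(),C[:,0].max(), np.sort(C[:,2])[::20])
# edge from image: top face bright pixel rows per column
g=cv2.cvtColor(d['frame'],cv2.COLOR_RGB2GRAY)
for u in range(152,206,4):
    b=np.where(g[165:270,u]>200)[0]+165
    L=b[b>220];R=b[b<220]
    o=[pt(d,u,v,50)[:2].round(1) for q in (R,L) if len(q) for v in(q.min()-.5,q.max()+.5)]
    print(u,*o)
# roof front edge
R=P[(P[:,2]>112)&(P[:,2]<140)]
for x in range(470,600,20):
    q=R[abs(R[:,0]-x)<6]; 
    if len(q): print(x,q[:,1].min(),q[q[:,1].argmin(),2])
print([ (u,v,pt(d,u,v).round(0)) for u,v in((141,216),(139,210),(139,225))])
```

```text
L 112 [-9.65095097e-03  4.64151130e+02] 462.79999656639535 -0.5529415919945876 458.32385352824383 466.76917021763046 [46.07169513 47.11281006 48.01582225 49.09333516 50.03095688 51.51935396]
R 98 [-5.38783363e-03  5.99400408e+02] 598.6461115041445 -0.30869714059950604 593.8123765109391 602.9633486566319 [46.02205201 47.18786233 48.29653036 49.21066621 50.45501418]
152
156 [466.6 199. ] [459.8 198.3]
160 [602.8 203.8] [595.6 203. ] [467.1 189.9] [460.2 189.2]
164 [600.8 194.2] [596.  193.7] [465.2 180.7] [458.4 180. ]
168 [601.3 184.9] [594.1 184.2] [465.6 171.6] [458.8 170.9]
172 [601.7 175.6] [594.5 174.9] [466.1 162.6] [459.2 161.9]
176 [602.2 166.3] [595.  165.7] [466.5 153.5] [459.7 152.9]
180 [602.6 157.1] [595.4 156.4] [466.9 144.5] [460.1 143.8]
184 [603.  147.8] [595.8 147.1] [465.1 135.2] [456.  134.4]
188 [603.5 138.5] [596.3 137.8] [460.9 125.8] [451.9 125. ]
192 [608.7 129.6] [601.5 129. ] [456.8 116.3] [447.8 115.6]
196 [611.5 120.5] [604.3 119.9] [450.4 106.7] [443.7 106.2]
200 [616.8 111.6] [609.6 111. ]
204 [619.7 102.5] [614.8 102.1]
470 222.38204862596785 119.47320036080794
490 221.7514325455736 125.2441544430003
510 222.80150338422385 122.86469711978168
530 222.52771011040818 125.40859599093096
550 222.8487113223137 124.57128846760736
570 222.12993088401254 127.75694076531795
590 223.0558117750196 118.21591039957639
[(141, 216, array([530., 242.,  43.])), (139, 210, array([527., 223., 123.])), (139, 225, array([508., 243.,  48.]))]
```

```bash
python3 -m handwheel '[{"jaw":0.48,"tx":26.4,"ty":-14.9},{"jaw":0.48,"tx":26.4,"ty":-14.9},{"jaw":0.48,"tx":26.4,"ty":-14.9},{"jaw":0.48,"tx":26.4,"ty":-14.9},{"jaw":0.48,"tx":26.4,"ty":-14.9},{"jaw":0.48,"tx":26.4,"ty":-14.9},{"jaw":0.48,"tx":26.4,"ty":-14.9},{"jaw":0.48,"tx":26.4,"ty":-14.9},{"jaw":0.48,"tx":26.4,"ty":-14.9},{"jaw":0.48,"tx":26.4,"ty":-14.9},{"jaw":0.48,"tx":26.4,"ty":-14.9},{"jaw":0.48,"tx":26.4,"ty":-14.9}]' 30
python3 -m handwheel '[{"az":0.104,"tz":10},{"az":0.104,"tz":10},{"az":0.104,"tz":10},{"tz":10},{"tz":0},{"tz":0},{"tz":0},{"tz":0}]'
python3 - <<'E'
from h import *
np.set_printoptions(suppress=True,precision=3)
d=snap('wrist','wrist1.png');s=env.read_state();print(s['position'],s['eef_rot'],s['finger_gap'])
print(d['fx'],d['cx'],d['cy'],d['extrinsics'])
E
```

```text
[ 298.784 -604.824  238.937] [[ 0.897  0.443 -0.001]
 [ 0.443 -0.897  0.001]
 [-0.    -0.001 -1.   ]] 88.17864540808792
325.19226210127806 278.9076611531963 215.03181637771044 [[   0.442   -0.862   -0.249  367.07 ]
 [  -0.897   -0.425   -0.122 -569.946]
 [  -0.001    0.278   -0.961  385.486]
 [   0.       0.       0.       1.   ]]invalid input at $[0]: expected keys jaw, tx, ty, tz, ax, ay, az
invalid input at $[0]: expected keys jaw, tx, ty, tz, ax, ay, az
```

View pics/wrist1.png

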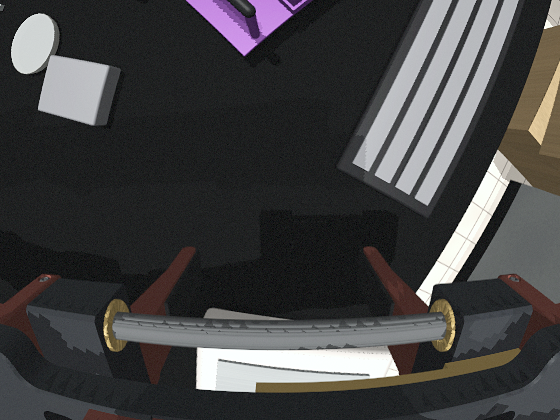

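All seven keys are required, so nothing moved. The wrist view shows only the start area, with the purple trolley at (250,20) and fingers at (165,310) and (400,310).

```bash
python3 -m handwheel '[{"jaw":0.48,"tx":26.4,"ty":-14.9,"tz":0,"ax":0,"ay":0,"az":0},{"jaw":0.48,"tx":26.4,"ty":-14.9,"tz":0,"ax":0,"ay":0,"az":0},{"jaw":0.48,"tx":26.4,"ty":-14.9,"tz":0,"ax":0,"ay":0,"az":0},{"jaw":0.48,"tx":26.4,"ty":-14.9,"tz":0,"ax":0,"ay":0,"az":0},{"jaw":0.48,"tx":26.4,"ty":-14.9,"tz":0,"ax":0,"ay":0,"az":0},{"jaw":0.48,"tx":26.4,"ty":-14.9,"tz":0,"ax":0,"ay":0,"az":0},{"jaw":0.48,"tx":26.4,"ty":-14.9,"tz":0,"ax":0,"ay":0,"az":0},{"jaw":0.48,"tx":26.4,"ty":-14.9,"tz":0,"ax":0,"ay":0,"az":0},{"jaw":0.48,"tx":26.4,"ty":-14.9,"tz":0,"ax":0,"ay":0,"az":0},{"jaw":0.48,"tx":26.4,"ty":-14.9,"tz":0,"ax":0,"ay":0,"az":0},{"jaw":0.48,"tx":26.4,"ty":-14.9,"tz":0,"ax":0,"ay":0,"az":0},{"jaw":0.48,"tx":26.4,"ty":-14.9,"tz":0,"ax":0,"ay":0,"az":0}]' 30
python3 -m handwheel '[{"jaw":0.48,"tx":0,"ty":0,"tz":10,"ax":0,"ay":0,"az":0.104},{"jaw":0.48,"tx":0,"ty":0,"tz":10,"ax":0,"ay":0,"az":0.104},{"jaw":0.48,"tx":0,"ty":0,"tz":10,"ax":0,"ay":0,"az":0.104},{"jaw":0.48,"tx":0,"ty":0,"tz":10,"ax":0,"ay":0,"az":0},{"jaw":0.48,"tx":0,"ty":0,"tz":0,"ax":0,"ay":0,"az":0},{"jaw":0.48,"tx":0,"ty":0,"tz":0,"ax":0,"ay":0,"az":0},{"jaw":0.48,"tx":0,"ty":0,"tz":0,"ax":0,"ay":0,"az":0}]'
python3 - <<'E'
from h import *
np.set_printoptions(suppress=True,precision=3)
d=snap('wrist','wrist2.png');s=env.read_state();print(s['position'],s['eef_rot'],s['finger_gap'])
E
```

```text
time_s: 1.15
position: [504.3, -303.2, 239.5]
eef_rot: [[0.897, 0.443, -0.0], [0.443, -0.897, 0.0], [-0.0, -0.0, -1.0]]
force: [0.4, -0.5, -0.3]
finger_gap: 42.3
grip_force: 0.0
time_s: 1.73
position: [504.0, -304.8, 200.0]
eef_rot: [[0.989, 0.148, 0.0], [0.148, -0.989, -0.0], [0.0, 0.0, -1.0]]
force: [0.5, 0.4, -0.3]
finger_gap: 42.5
grip_force: 0.0
[ 504.065 -304.951  200.238] [[ 0.989  0.148  0.001]
 [ 0.148 -0.989 -0.   ]
 [ 0.001  0.    -1.   ]] 42.37187069136028
```

View pics/wrist2.png

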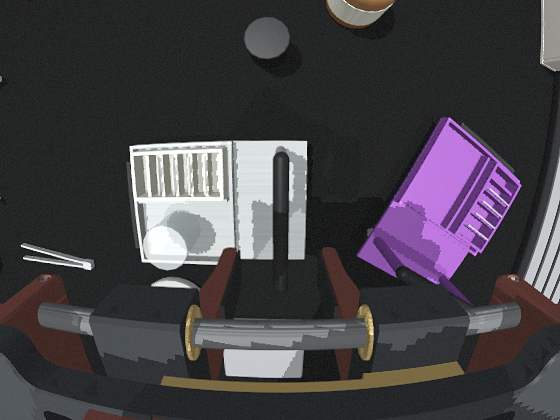

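The bar sits at (282,150–290), vertical in the picture and midway between the fingertips (235 and 325), so it is aligned. I'll go down and grip.

```bash
python3 -m handwheel '[{"jaw":0.48,"tx":0,"ty":0,"tz":15,"ax":0,"ay":0,"az":0},{"jaw":0.48,"tx":0,"ty":0,"tz":15,"ax":0,"ay":0,"az":0},{"jaw":0.48,"tx":0,"ty":0,"tz":15,"ax":0,"ay":0,"az":0},{"jaw":0.48,"tx":0,"ty":0,"tz":15,"ax":0,"ay":0,"az":0},{"jaw":0.48,"tx":0,"ty":0,"tz":14,"ax":0,"ay":0,"az":0},{"jaw":0.48,"tx":0,"ty":0,"tz":13,"ax":0,"ay":0,"az":0},{"jaw":0.48,"tx":0,"ty":0,"tz":0,"ax":0,"ay":0,"az":0},{"jaw":0.48,"tx":0,"ty":0,"tz":0,"ax":0,"ay":0,"az":0}]' 30
python3 -m handwheel '[{"jaw":0.3,"tx":0,"ty":0,"tz":0,"ax":0,"ay":0,"az":0},{"jaw":0.22,"tx":0,"ty":0,"tz":0,"ax":0,"ay":0,"az":0},{"jaw":0.16,"tx":0,"ty":0,"tz":0,"ax":0,"ay":0,"az":0},{"jaw":0.1,"tx":0,"ty":0,"tz":0,"ax":0,"ay":0,"az":0},{"jaw":0.05,"tx":0,"ty":0,"tz":0,"ax":0,"ay":0,"az":0},{"jaw":0,"tx":0,"ty":0,"tz":0,"ax":0,"ay":0,"az":0},{"jaw":0,"tx":0,"ty":0,"tz":0,"ax":0,"ay":0,"az":0},{"jaw":0,"tx":0,"ty":0,"tz":0,"ax":0,"ay":0,"az":0}]' 30
```

```text
time_s: 2.45
position: [503.8, -304.7, 112.8]
eef_rot: [[0.989, 0.147, -0.0], [0.147, -0.989, 0.0], [-0.0, -0.0, -1.0]]
force: [0.7, -0.4, 0.9]
finger_gap: 41.6
grip_force: 0.0
time_s: 3.12
position: [504.2, -305.0, 113.1]
eef_rot: [[0.989, 0.146, 0.001], [0.146, -0.989, -0.001], [0.001, 0.001, -1.0]]
force: [-0.6, -0.2, 3.8]
finger_gap: 11.2
grip_force: 30.0
```

```bash
python3 -m handwheel '[{"jaw":0,"tx":0,"ty":-3,"tz":0,"ax":0,"ay":0,"az":0.01},{"jaw":0,"tx":0,"ty":-6,"tz":0,"ax":0,"ay":0,"az":0.021},{"jaw":0,"tx":0,"ty":-6,"tz":0,"ax":0,"ay":0,"az":0.021},{"jaw":0,"tx":0,"ty":-6,"tz":0,"ax":0,"ay":0,"az":0.021},{"jaw":0,"tx":0,"ty":-6,"tz":0,"ax":0,"ay":0,"az":0.021},{"jaw":0,"tx":0,"ty":-6,"tz":0,"ax":0,"ay":0,"az":0.021},{"jaw":0,"tx":0,"ty":-6,"tz":0,"ax":0,"ay":0,"az":0.021},{"jaw":0,"tx":0,"ty":-6,"tz":0,"ax":0,"ay":0,"az":0.021},{"jaw":0,"tx":0,"ty":-6,"tz":0,"ax":0,"ay":0,"az":0.021},{"jaw":0,"tx":0,"ty":-6,"tz":0,"ax":0,"ay":0,"az":0.021},{"jaw":0,"tx":0,"ty":-6,"tz":0,"ax":0,"ay":0,"az":0.021},{"jaw":0,"tx":0,"ty":-3,"tz":0,"ax":0,"ay":0,"az":0.01}]' 40
cat >> h.py <<'E'
def cloud(d,v0=0,v1=420,u0=0,u1=560):
    v,u=np.mgrid[v0:v1,u0:u1]; Z=d['range_z'][v0:v1,u0:u1].astype(float)
    P=np.stack([(u-d['cx'])/d['fx']*Z,(v-d['cy'])/d['fy']*Z,Z],-1)[Z>0]
    return P@d['extrinsics'][:3,:3].T+d['extrinsics'][:3,3]
def trolley(tcp,y):
    "deck of the steel trolley from top depth, minAreaRect around the tool"
    d=snap('top');P=cloud(d)
    D=P[(P[:,2]>30)&(P[:,2]<58)&(np.hypot(P[:,0]-tcp[0]-y[0]*60,P[:,1]-tcp[1]-y[1]*60)<125)]
    if len(D)<50: return None
    r=cv2.minAreaRect(D[:,:2].astype(np.float32));return len(D),r
E
python3 - <<'E'
from h import *
s=env.read_state();R=np.array(s['eef_rot']);p=s['position']
print(p,'head',np.degrees(np.arctan2(-R[1,1],-R[0,1])),s['force'],s['torque'],s['finger_gap'])
print(trolley(p,-R[:2,1]))
E
```

```text
time_s: 4.12
position: [501.2, -239.0, 113.1]
eef_rot: [[0.996, -0.085, 0.001], [-0.085, -0.996, -0.001], [0.001, 0.001, -1.0]]
force: [-1.9, -4.1, 5.0]
finger_gap: 11.2
grip_force: 40.0
[ 501.19968362 -239.03414     113.1361879 ] head 85.15033708487083 [-1.94616169 -4.0709651   5.02921637] [-0.76308063  0.19068538  0.06252707] 11.152772107535657
(1835, ((508.11566162109375, -155.66058349609375), (133.22811889648438, 120.569091796875), 85.31619262695312))
```

```bash
python3 -m handwheel '[{"jaw":0,"tx":0,"ty":-4,"tz":0,"ax":0,"ay":0,"az":0.014},{"jaw":0,"tx":0,"ty":-6,"tz":0,"ax":0,"ay":0,"az":0.021},{"jaw":0,"tx":0,"ty":-6,"tz":0,"ax":0,"ay":0,"az":0.021},{"jaw":0,"tx":0,"ty":-6,"tz":0,"ax":0,"ay":0,"az":0.021},{"jaw":0,"tx":0,"ty":-6,"tz":0,"ax":0,"ay":0,"az":0.021},{"jaw":0,"tx":0,"ty":-6,"tz":0,"ax":0,"ay":0,"az":0.021},{"jaw":0,"tx":0,"ty":-6,"tz":0,"ax":0,"ay":0,"az":0.021},{"jaw":0,"tx":0,"ty":-6,"tz":0,"ax":0,"ay":0,"az":0.021},{"jaw":0,"tx":0,"ty":-6,"tz":0,"ax":0,"ay":0,"az":0.021},{"jaw":0,"tx":0,"ty":-6,"tz":0,"ax":0,"ay":0,"az":0.021},{"jaw":0,"tx":0,"ty":-6,"tz":0,"ax":0,"ay":0,"az":0.021},{"jaw":0,"tx":0,"ty":-5,"tz":0,"ax":0,"ay":0,"az":0.018}]' 40
python3 -m handwheel '[{"jaw":0,"tx":0,"ty":-4,"tz":0,"ax":0,"ay":0,"az":-0.014},{"jaw":0,"tx":0,"ty":-6,"tz":0,"ax":0,"ay":0,"az":-0.021},{"jaw":0,"tx":0,"ty":-6,"tz":0,"ax":0,"ay":0,"az":-0.021},{"jaw":0,"tx":0,"ty":-6,"tz":0,"ax":0,"ay":0,"az":-0.021},{"jaw":0,"tx":0,"ty":-6,"tz":0,"ax":0,"ay":0,"az":-0.021},{"jaw":0,"tx":0,"ty":-6,"tz":0,"ax":0,"ay":0,"az":-0.021},{"jaw":0,"tx":0,"ty":-6,"tz":0,"ax":0,"ay":0,"az":-0.021},{"jaw":0,"tx":0,"ty":-6,"tz":0,"ax":0,"ay":0,"az":-0.021},{"jaw":0,"tx":0,"ty":-6,"tz":0,"ax":0,"ay":0,"az":-0.021}]' 40
python3 - <<'E'
from h import *
s=env.read_state();R=np.array(s['eef_rot']);p=s['position']
print(p,'head',np.degrees(np.arctan2(-R[1,1],-R[0,1])),s['force'],s['torque'],s['finger_gap'])
print(trolley(p,-R[:2,1]))
E
```

```text
time_s: 5.17
position: [514.0, -171.6, 113.1]
eef_rot: [[0.947, -0.321, -0.0], [-0.321, -0.947, -0.001], [-0.0, 0.001, -1.0]]
force: [-2.6, -4.3, 7.4]
finger_gap: 10.9
grip_force: 40.1
time_s: 5.92
position: [527.3, -121.7, 113.2]
eef_rot: [[0.99, -0.143, 0.001], [-0.143, -0.99, -0.001], [0.001, 0.001, -1.0]]
force: [0.5, -4.1, 5.8]
finger_gap: 11.2
grip_force: 40.1
[ 527.28047659 -121.74345283  113.16928006] head 81.75054159658862 [ 0.46668369 -4.12083347  5.82908498] [-0.85607754 -0.05814514 -0.19177263] 11.230865508353027
(865, ((545.3218383789062, -9.049491882324219), (72.18795776367188, 120.37429809570312), 81.06392669677734))
```

```bash
python3 -m handwheel '[{"jaw":0,"tx":0,"ty":-5.5,"tz":0,"ax":0,"ay":0,"az":-0.018},{"jaw":0,"tx":0,"ty":-5.5,"tz":0,"ax":0,"ay":0,"az":-0.018},{"jaw":0,"tx":0,"ty":-5.5,"tz":0,"ax":0,"ay":0,"az":-0.018},{"jaw":0,"tx":0,"ty":-5.5,"tz":0,"ax":0,"ay":0,"az":-0.018},{"jaw":0,"tx":0,"ty":-5.5,"tz":0,"ax":0,"ay":0,"az":-0.018},{"jaw":0,"tx":0,"ty":-5.5,"tz":0,"ax":0,"ay":0,"az":-0.018},{"jaw":0,"tx":0,"ty":-5.5,"tz":0,"ax":0,"ay":0,"az":-0.018},{"jaw":0,"tx":0,"ty":-5.5,"tz":0,"ax":0,"ay":0,"az":-0.018},{"jaw":0,"tx":0,"ty":0,"tz":0,"ax":0,"ay":0,"az":0},{"jaw":0,"tx":0,"ty":0,"tz":0,"ax":0,"ay":0,"az":0}]' 40
python3 - <<'E'
from h import *
s=env.read_state();R=np.array(s['eef_rot']);p=s['position']
print(p,'head',np.degrees(np.arctan2(-R[1,1],-R[0,1])),s['force'],s['torque'],s['finger_gap'])
print(trolley(p,-R[:2,1]))
d=load('top');f=d['frame'][:,:,::-1]
e=snap('scene')['frame'][:,:,::-1]
cv2.imwrite('pics/crop3.png',np.hstack([cv2.resize(f[150:290,120:320],None,fx=2,fy=2,interpolation=3),cv2.resize(e[140:280,240:440],None,fx=2,fy=2,interpolation=3)]))
E
```

```text
time_s: 6.8
position: [531.2, -76.0, 113.0]
eef_rot: [[1.0, 0.001, 0.002], [0.001, -1.0, 0.001], [0.002, -0.001, -1.0]]
force: [2.5, 0.9, 5.0]
finger_gap: 11.0
grip_force: 40.0
[531.21089442 -76.02350969 113.03676231] head 90.07843112137276 [2.50014401 0.86343206 5.01725171] [ 0.29155017 -0.52570616 -0.06895806] 10.997220862614402
(708, ((531.7388916015625, 52.84755325317383), (120.87850189208984, 46.25414276123047), 2.962958812713623))
```

View pics/crop3.png

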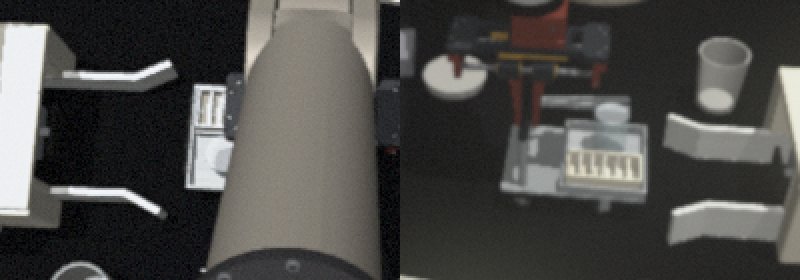

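The top half shows the trolley front at crop x≈187, short of the flares and lined up with the bay. The scene half shows the jar standing and the wheels on the bench. The next step is measuring the heading from the deck edges.

```bash
cat >> h.py <<'E'
def edges(p):
    "front edge heading and side edges of the deck, from top and scene depth"
    for n in('top','scene'):
        P=cloud(load(n))
        D=P[(P[:,2]>34)&(P[:,2]<58)&(abs(P[:,0]-p[0])<70)&(P[:,1]>p[1]+20)&(P[:,1]<p[1]+165)]
        F=np.array([[x,np.percentile(q,90)] for x in np.arange(p[0]-52,p[0]+53,4) if len(q:=D[abs(D[:,0]-x)<2.5][:,1])>3])
        if len(F)>6:
            k=np.polyfit(F[:,0],F[:,1],1);print(n,'front head',90+np.degrees(np.arctan(k[0])),'y at mid',np.polyval(k,p[0]))
        S=np.array([[y,q.min(),q.max()] for y in np.arange(p[1]+20,p[1]+140,5) if len(q:=D[abs(D[:,1]-y)<3][:,0])>3])
        for i in(1,2):
            m=abs(S[:,i]-np.median(S[:,i]))<9
            k=np.polyfit(S[m,0],S[m,i],1);print(n,'side',i,'head',90-np.degrees(np.arctan(k[0])),'x',np.polyval(k,p[1]+100),m.sum(),len(m))
E
python3 - <<'E'
from h import *
edges(env.read_state()['position'])
E
```

```text
top front head 89.71102433168657 y at mid 70.09484054759909
top side 1 head 89.99394847329935 x 472.15997269470387 7 7
top side 2 head 94.2062530835426 x 593.6985562765533 6 7
scene front head 89.6078319736074 y at mid 64.24912172203763
scene side 1 head 89.29861343888173 x 472.55035002819625 17 24
scene side 2 head 88.90028373939869 x 593.6617452729718 24 24
```

```bash
python3 -m handwheel '[{"jaw":0,"tx":0,"ty":-4,"tz":0,"ax":0,"ay":0,"az":-0.004},{"jaw":0,"tx":0,"ty":-4,"tz":0,"ax":0,"ay":0,"az":-0.004},{"jaw":0,"tx":0,"ty":-4,"tz":0,"ax":0,"ay":0,"az":-0.004},{"jaw":0,"tx":0,"ty":-4,"tz":0,"ax":0,"ay":0,"az":-0.004},{"jaw":0,"tx":0,"ty":-4,"tz":0,"ax":0,"ay":0,"az":-0.004},{"jaw":0,"tx":0,"ty":-4,"tz":0,"ax":0,"ay":0,"az":-0.004},{"jaw":0,"tx":0,"ty":-4,"tz":0,"ax":0,"ay":0,"az":0},{"jaw":0,"tx":0,"ty":-4,"tz":0,"ax":0,"ay":0,"az":0},{"jaw":0,"tx":0,"ty":-4,"tz":0,"ax":0,"ay":0,"az":0},{"jaw":0,"tx":0,"ty":-4,"tz":0,"ax":0,"ay":0,"az":0},{"jaw":0,"tx":0,"ty":0,"tz":0,"ax":0,"ay":0,"az":0},{"jaw":0,"tx":0,"ty":0,"tz":0,"ax":0,"ay":0,"az":0}]' 40
python3 - <<'E'
from h import *
d=snap('top');e=snap('scene')
s=env.read_state();R=np.array(s['eef_rot']);p=s['position']
print(p,'head',np.degrees(np.arctan2(-R[1,1],-R[0,1])),s['force'],s['torque'])
edges(p)
f=d['frame'][:,:,::-1];e=e['frame'][:,:,::-1]
cv2.imwrite('pics/crop4.png',np.hstack([cv2.resize(f[165:275,130:230],None,fx=4,fy=4,interpolation=3),cv2.resize(e[150:260,300:400],None,fx=4,fy=4,interpolation=3)]))
E
```

```text
time_s: 7.9
position: [530.2, -37.2, 113.0]
eef_rot: [[1.0, 0.025, 0.001], [0.025, -1.0, -0.0], [0.001, 0.0, -1.0]]
force: [1.8, -1.4, 7.3]
finger_gap: 11.1
grip_force: 40.0
[530.22172868 -37.16885438 113.06737461] head 91.41914836771959 [ 1.33286587 -1.10913556  5.79174406] [-0.29998233 -0.32832841  0.11626197]
top front head 89.83367149693579 y at mid 108.84228969815595
top side 1 head 97.794572181234 x 470.642801203856 4 5
top side 2 head 72.9926680361482 x 576.2130149264522 5 5
scene front head 88.9281871069817 y at mid 101.17535264704824
scene side 1 head 92.49816581614716 x 466.2387742410909 17 24
scene side 2 head 91.14474429174419 x 588.9407436655596 24 24
```

View pics/crop4.png

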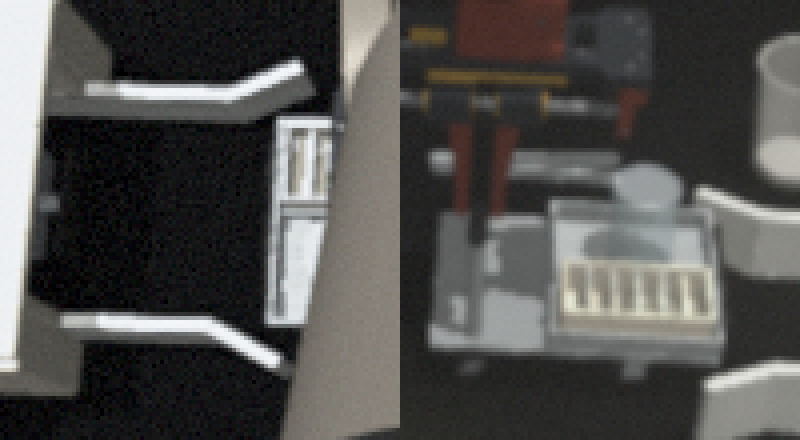

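The left half shows the trolley front corners at crop (275,117) and (268,327), between the flares. The jar and wheels are fine on the right. I'll convert those corners.

Run:
```python
from h import *
d=load('top')
def c(x,y,z): return pt(d,130+x/4-.5,165+y/4-.5,z)[:2]
for z in(48,53):
    a,b=c(275,117,z),c(268,327,z);print(z,a,b,(a+b)/2,np.linalg.norm(a-b),90+np.degrees(np.arctan2(a[1]-b[1],a[0]-b[0])))
# front corners by brightness; cheek inner edges
R=[c(235,100,50),c(130,97,50)];L=[c(215,318,50),c(100,313,50)];print(R,L)
```

```text
48 [587.71150158 113.58296583] [464.9496619 107.1926734] [526.33058174 110.38781961] 122.9280485422862 92.9798072576284
53 [586.43623945 112.61408313] [464.25118615 106.25381496] [525.3437128  109.43394904] 122.35048125224225 92.9798072576284
[array([596.28225769, 137.24929134]), array([595.23037832, 198.32266802])] [array([468.38816465, 137.22668289]), array([468.18664421, 202.56439397])]
```

```bash
python3 -m handwheel '[{"jaw":0,"tx":0,"ty":-3,"tz":0,"ax":0,"ay":0,"az":0.006},{"jaw":0,"tx":0,"ty":-3,"tz":0,"ax":0,"ay":0,"az":0.008},{"jaw":0,"tx":0,"ty":-3,"tz":0,"ax":0,"ay":0,"az":0.008},{"jaw":0,"tx":0,"ty":-3,"tz":0,"ax":0,"ay":0,"az":0.008},{"jaw":0,"tx":0,"ty":0,"tz":0,"ax":0,"ay":0,"az":0},{"jaw":0,"tx":0,"ty":0,"tz":0,"ax":0,"ay":0,"az":0},{"jaw":0,"tx":0,"ty":0,"tz":0,"ax":0,"ay":0,"az":0}]' 40
python3 - <<'E'
from h import *
d=snap('top');e=snap('scene')
s=env.read_state();R=np.array(s['eef_rot']);p=s['position']
print(p,'head',np.degrees(np.arctan2(-R[1,1],-R[0,1])),s['force'],s['torque'])
f=d['frame'][:,:,::-1];e=e['frame'][:,:,::-1]
cv2.imwrite('pics/crop5.png',np.hstack([cv2.resize(f[175:260,140:205],None,fx=6,fy=6,interpolation=3),cv2.resize(e[175:260,320:385],None,fx=6,fy=6,interpolation=3)]))
E
```

```text
time_s: 8.58
position: [530.0, -25.4, 113.1]
eef_rot: [[1.0, -0.005, 0.001], [-0.005, -1.0, -0.0], [0.001, 0.0, -1.0]]
force: [0.4, -1.2, 6.9]
finger_gap: 11.1
grip_force: 40.0
[530.0084903 -25.3797996 113.0635386] head 89.68259542841817 [ 2.1476778  -1.29705009  6.56704009] [-0.37598885 -0.25174396  0.13298626]
```

View pics/crop5.png

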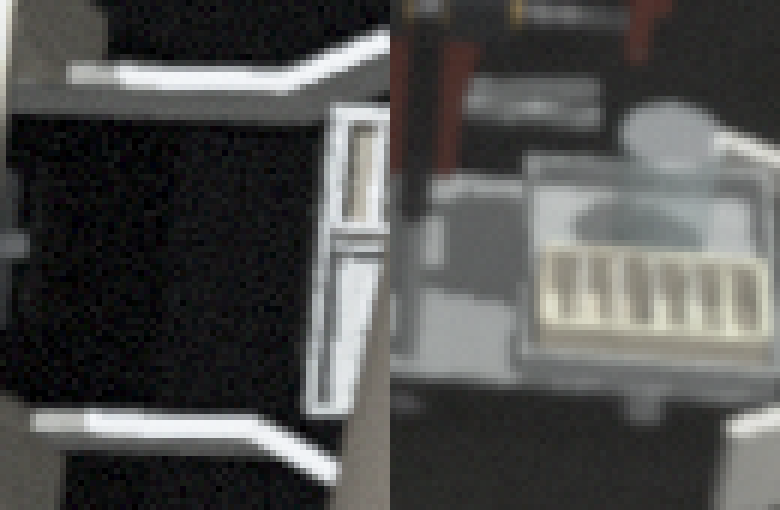

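Run:
```python
from h import *
d=load('top')
def c(x,y,z): return pt(d,140+x/6-.5,175+y/6-.5,z)[:2]
for z in(48,53):
    a,b=c(330,104,z),c(302,413,z);print(z,a,b,(a+b)/2,np.linalg.norm(a-b),90+np.degrees(np.arctan2(a[1]-b[1],a[0]-b[0])))
print([c(*q,50).round(1) for q in((290,91),(120,86),(250,412),(90,409))])
# rim/deck plane points inside trolley: range-based heading of sides, excluding cheeks
P=cloud(load('scene'));p=[530,-25.4]
D=P[(P[:,2]>36)&(P[:,2]<58)&(abs(P[:,0]-p[0])<75)&(P[:,1]>p[1]-20)&(P[:,1]<p[1]+115)]
S=np.array([[y,np.percentile(q,2),np.percentile(q,98)] for y in np.arange(p[1]-20,p[1]+112,5) if len(q:=D[abs(D[:,1]-y)<3][:,0])>3])
print(S.round(1))
```

```text
48 [591.89252854 122.67551436] [470.89701098 122.87351797] [531.39476976 122.77451616] 120.99567957371058 89.90623816978886
53 [590.5976222  121.66391107] [470.17059209 121.86098438] [530.38410715 121.76244772] 120.4271913597747 89.90623816978888
[array([595.8, 138.2]), array([594.8, 204.1]), array([470.1, 142.1]), array([468.4, 202.6])]
[[-4.540e+01  4.769e+02  5.869e+02]
 [-4.040e+01  4.753e+02  5.888e+02]
 [-3.540e+01  4.756e+02  5.895e+02]
 [-3.040e+01  5.076e+02  5.897e+02]
 [-2.540e+01  5.828e+02  5.905e+02]
 [-2.040e+01  4.757e+02  5.895e+02]
 [-1.540e+01  4.784e+02  5.902e+02]
 [-1.040e+01  4.744e+02  5.903e+02]
 [-5.400e+00  4.724e+02  5.895e+02]
 [-4.000e-01  4.711e+02  5.884e+02]
 [ 4.600e+00  4.743e+02  5.878e+02]
 [ 9.600e+00  4.752e+02  5.900e+02]
 [ 1.460e+01  4.759e+02  5.887e+02]
 [ 1.960e+01  4.723e+02  5.901e+02]
 [ 2.460e+01  4.706e+02  5.905e+02]
 [ 2.960e+01  4.710e+02  5.906e+02]
 [ 3.460e+01  4.712e+02  5.906e+02]
 [ 3.960e+01  4.705e+02  5.918e+02]
 [ 4.460e+01  4.673e+02  5.910e+02]
 [ 4.960e+01  4.695e+02  5.914e+02]
 [ 5.460e+01  4.714e+02  5.919e+02]
 [ 5.960e+01  5.112e+02  5.911e+02]
 [ 6.460e+01  5.183e+02  5.912e+02]
 [ 6.960e+01  5.189e+02  5.906e+02]
 [ 7.460e+01  5.214e+02  5.913e+02]
 [ 7.960e+01  5.201e+02  5.910e+02]
 [ 8.460e+01  5.185e+02  5.905e+02]]
```

```bash
python3 -m handwheel '[{"jaw":0,"tx":0,"ty":-3,"tz":0,"ax":0,"ay":0,"az":0},{"jaw":0,"tx":0,"ty":-3,"tz":0,"ax":0,"ay":0,"az":0},{"jaw":0,"tx":0,"ty":-2,"tz":0,"ax":0,"ay":0,"az":0},{"jaw":0,"tx":0,"ty":0,"tz":0,"ax":0,"ay":0,"az":0},{"jaw":0,"tx":0,"ty":0,"tz":0,"ax":0,"ay":0,"az":0},{"jaw":0,"tx":0,"ty":0,"tz":0,"ax":0,"ay":0,"az":0}]' 40
python3 -m handwheel '[{"jaw":0,"tx":0,"ty":-3,"tz":0,"ax":0,"ay":0,"az":0},{"jaw":0,"tx":0,"ty":-3,"tz":0,"ax":0,"ay":0,"az":0},{"jaw":0,"tx":0,"ty":-3,"tz":0,"ax":0,"ay":0,"az":0},{"jaw":0,"tx":0,"ty":-3,"tz":0,"ax":0,"ay":0,"az":0},{"jaw":0,"tx":0,"ty":-3,"tz":0,"ax":0,"ay":0,"az":0},{"jaw":0,"tx":0,"ty":-3,"tz":0,"ax":0,"ay":0,"az":0},{"jaw":0,"tx":0,"ty":-3,"tz":0,"ax":0,"ay":0,"az":0},{"jaw":0,"tx":0,"ty":-3,"tz":0,"ax":0,"ay":0,"az":0},{"jaw":0,"tx":0,"ty":-3,"tz":0,"ax":0,"ay":0,"az":0},{"jaw":0,"tx":0,"ty":-3,"tz":0,"ax":0,"ay":0,"az":0}]' 40
```

```text
time_s: 9.18
position: [530.0, -17.5, 113.1]
eef_rot: [[1.0, -0.006, 0.001], [-0.006, -1.0, -0.0], [0.001, 0.0, -1.0]]
force: [1.7, -0.9, 7.1]
finger_gap: 10.8
grip_force: 40.0
time_s: 10.02
position: [530.1, 11.7, 113.1]
eef_rot: [[1.0, -0.007, 0.001], [-0.007, -1.0, -0.001], [0.001, 0.001, -1.0]]
force: [0.7, -3.7, 7.7]
finger_gap: 11.1
grip_force: 40.0
```

```bash
python3 -m handwheel '[{"jaw":0,"tx":0,"ty":-3,"tz":0,"ax":0,"ay":0,"az":0},{"jaw":0,"tx":0,"ty":-3,"tz":0,"ax":0,"ay":0,"az":0},{"jaw":0,"tx":0,"ty":-3,"tz":0,"ax":0,"ay":0,"az":0},{"jaw":0,"tx":0,"ty":-3,"tz":0,"ax":0,"ay":0,"az":0},{"jaw":0,"tx":0,"ty":-3,"tz":0,"ax":0,"ay":0,"az":0},{"jaw":0,"tx":0,"ty":-3,"tz":0,"ax":0,"ay":0,"az":0},{"jaw":0,"tx":0,"ty":-3,"tz":0,"ax":0,"ay":0,"az":0}]' 40
python3 - <<'E'
from h import *
d=snap('top');s=env.read_state();print(s['position'],s['force'],s['torque'])
f=d['frame'][:,:,::-1]
cv2.imwrite('pics/crop6.png',cv2.resize(f[175:260,130:205],None,fx=7,fy=7,interpolation=3))
E
```

```text
time_s: 10.6
position: [530.2, 32.7, 113.1]
eef_rot: [[1.0, -0.007, 0.001], [-0.007, -1.0, -0.001], [0.001, 0.001, -1.0]]
force: [0.6, -3.6, 7.2]
finger_gap: 10.8
grip_force: 40.0
[530.18888499  33.58026116 113.08313238] [ 1.58343959 -1.28790517  7.54584816] [-0.66534254 -0.21712287  0.03899987]
```

View pics/crop6.png

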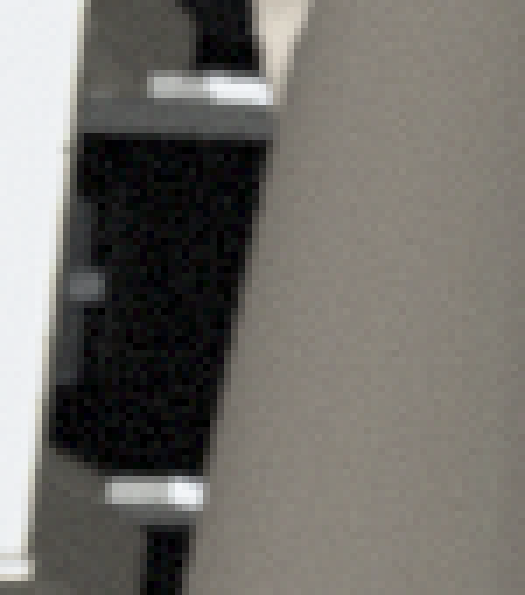

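The arm hides the trolley from the top camera, but the pad is visible at crop (75,285), at about y=242. The forces stay at plain rolling level, so I'll continue by feel.

```bash
python3 -m handwheel '[{"jaw":0,"tx":0,"ty":-3,"tz":0,"ax":0,"ay":0,"az":0},{"jaw":0,"tx":0,"ty":-3,"tz":0,"ax":0,"ay":0,"az":0},{"jaw":0,"tx":0,"ty":-3,"tz":0,"ax":0,"ay":0,"az":0},{"jaw":0,"tx":0,"ty":-3,"tz":0,"ax":0,"ay":0,"az":0},{"jaw":0,"tx":0,"ty":-3,"tz":0,"ax":0,"ay":0,"az":0},{"jaw":0,"tx":0,"ty":-3,"tz":0,"ax":0,"ay":0,"az":0},{"jaw":0,"tx":0,"ty":-3,"tz":0,"ax":0,"ay":0,"az":0},{"jaw":0,"tx":0,"ty":-3,"tz":0,"ax":0,"ay":0,"az":0},{"jaw":0,"tx":0,"ty":-3,"tz":0,"ax":0,"ay":0,"az":0},{"jaw":0,"tx":0,"ty":-3,"tz":0,"ax":0,"ay":0,"az":0}]' 40
python3 -m handwheel '[{"jaw":0,"tx":0,"ty":-1.5,"tz":0,"ax":0,"ay":0,"az":0},{"jaw":0,"tx":0,"ty":-1.5,"tz":0,"ax":0,"ay":0,"az":0},{"jaw":0,"tx":0,"ty":-1.5,"tz":0,"ax":0,"ay":0,"az":0},{"jaw":0,"tx":0,"ty":-1.5,"tz":0,"ax":0,"ay":0,"az":0}]' 40
```

```text
time_s: 11.48
position: [530.4, 62.7, 113.1]
eef_rot: [[1.0, -0.007, 0.0], [-0.007, -1.0, -0.001], [0.0, 0.001, -1.0]]
force: [0.9, -4.7, 8.0]
finger_gap: 11.1
grip_force: 40.0
time_s: 11.82
position: [530.4, 68.8, 113.1]
eef_rot: [[1.0, -0.006, 0.0], [-0.006, -1.0, -0.001], [0.0, 0.001, -1.0]]
force: [1.0, -3.7, 8.1]
finger_gap: 10.8
grip_force: 40.0
```

```bash
python3 -m handwheel '[{"jaw":0,"tx":0,"ty":-1.5,"tz":0,"ax":0,"ay":0,"az":0},{"jaw":0,"tx":0,"ty":-1.5,"tz":0,"ax":0,"ay":0,"az":0},{"jaw":0,"tx":0,"ty":-1.5,"tz":0,"ax":0,"ay":0,"az":0},{"jaw":0,"tx":0,"ty":-1.5,"tz":0,"ax":0,"ay":0,"az":0}]' 40
```

```text
time_s: 12.15
position: [530.4, 74.7, 113.1]
eef_rot: [[1.0, -0.007, 0.0], [-0.007, -1.0, -0.001], [0.0, 0.001, -1.0]]
force: [0.8, -5.1, 9.2]
finger_gap: 11.0
grip_force: 40.0
```

```bash
python3 -m handwheel '[{"jaw":0,"tx":0,"ty":-1,"tz":0,"ax":0,"ay":0,"az":0},{"jaw":0,"tx":0,"ty":-1,"tz":0,"ax":0,"ay":0,"az":0},{"jaw":0,"tx":0,"ty":-1,"tz":0,"ax":0,"ay":0,"az":0},{"jaw":0,"tx":0,"ty":-1,"tz":0,"ax":0,"ay":0,"az":0}]' 40;python3 -m handwheel '[{"jaw":0,"tx":0,"ty":-1,"tz":0,"ax":0,"ay":0,"az":0},{"jaw":0,"tx":0,"ty":-1,"tz":0,"ax":0,"ay":0,"az":0},{"jaw":0,"tx":0,"ty":-1,"tz":0,"ax":0,"ay":0,"az":0},{"jaw":0,"tx":0,"ty":-1,"tz":0,"ax":0,"ay":0,"az":0}]' 40
```

```text
time_s: 12.48
position: [530.4, 78.5, 113.1]
eef_rot: [[1.0, -0.007, 0.0], [-0.007, -1.0, -0.001], [0.0, 0.001, -1.0]]
force: [0.4, -4.7, 9.3]
finger_gap: 11.2
grip_force: 40.0
time_s: 12.82
position: [530.4, 82.2, 113.1]
eef_rot: [[1.0, -0.007, 0.0], [-0.007, -1.0, -0.002], [0.0, 0.002, -1.0]]
force: [0.2, -4.3, 8.4]
finger_gap: 11.1
grip_force: 40.0
```

```bash
python3 -m handwheel '[{"jaw":0,"tx":0,"ty":-1,"tz":0,"ax":0,"ay":0,"az":0},{"jaw":0,"tx":0,"ty":-1,"tz":0,"ax":0,"ay":0,"az":0},{"jaw":0,"tx":0,"ty":-1,"tz":0,"ax":0,"ay":0,"az":0},{"jaw":0,"tx":0,"ty":-1,"tz":0,"ax":0,"ay":0,"az":0}]' 40;python3 -m handwheel '[{"jaw":0,"tx":0,"ty":-1,"tz":0,"ax":0,"ay":0,"az":0},{"jaw":0,"tx":0,"ty":-1,"tz":0,"ax":0,"ay":0,"az":0},{"jaw":0,"tx":0,"ty":-1,"tz":0,"ax":0,"ay":0,"az":0},{"jaw":0,"tx":0,"ty":-1,"tz":0,"ax":0,"ay":0,"az":0}]' 40
```

```text
time_s: 13.15
position: [530.5, 85.5, 113.1]
eef_rot: [[1.0, -0.007, 0.0], [-0.007, -1.0, -0.003], [0.0, 0.003, -1.0]]
force: [0.3, -9.1, 10.5]
finger_gap: 11.1
grip_force: 40.0
time_s: 13.48
position: [530.6, 85.8, 113.1]
eef_rot: [[1.0, -0.01, -0.0], [-0.01, -1.0, -0.007], [-0.0, 0.007, -1.0]]
force: [0.8, -17.9, 12.8]
finger_gap: 11.0
grip_force: 40.0
```

Something firm at TCP y=85.8. I'll relieve the force, then work out whether it is the pad's end or a wedge.

```bash
python3 - <<'E'
from h import *
s=env.read_state();print(s['force'],s['torque'])
E
python3 -m handwheel '[{"jaw":0,"tx":0,"ty":1.5,"tz":0,"ax":0,"ay":0,"az":0},{"jaw":0,"tx":0,"ty":1.5,"tz":0,"ax":0,"ay":0,"az":0},{"jaw":0,"tx":0,"ty":0,"tz":0,"ax":0,"ay":0,"az":0},{"jaw":0,"tx":0,"ty":0,"tz":0,"ax":0,"ay":0,"az":0}]' 40
python3 - <<'E'
from h import *
d=snap('top');e=snap('scene');s=env.read_state();print(s['position'],s['force'],s['torque'])
P=cloud(d,195,250,125,160)
Q=P[(P[:,1]>215)&(P[:,2]<112)&(P[:,2]>5)];
for q in Q[Q[:,1].argsort()][::max(1,len(Q)//40)]: print(q.round(0),end=' ')
f=e['frame'][:,:,::-1]
cv2.imwrite('pics/crop7.png',cv2.resize(f[150:270,330:460],None,fx=5,fy=5,interpolation=3))
E
```

```text
[  0.84855379 -17.90431637  12.81206842] [-3.67541764 -0.17890297  0.07289083]
time_s: 13.82
position: [530.5, 85.6, 113.1]
eef_rot: [[1.0, -0.008, 0.0], [-0.008, -1.0, -0.003], [0.0, 0.003, -1.0]]
force: [1.1, -8.3, 9.1]
finger_gap: 10.8
grip_force: 40.0
[530.52394819  85.54141552 113.0584057 ] [ 1.33482731 -8.48029383  9.55611695] [-1.80378718 -0.21165343  0.06427248]
```

View pics/crop7.png

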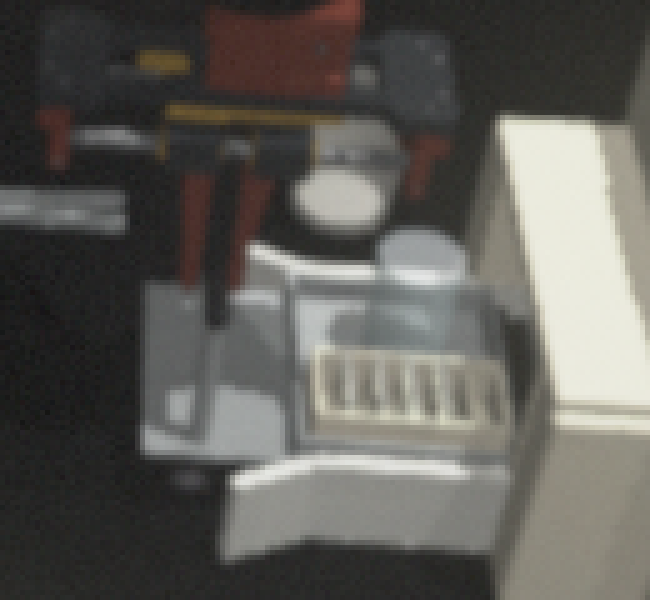

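The picture shows the trolley between both cheeks with its front under the roof edge (crop (505,290)–(515,445)) and the jar standing. The stop is rigid (9 N over 0.3 mm) with almost no yaw moment or side force, so it is a central stop at the nose and not a cheek wedge. I'll let go and check from above with depth.

```bash
python3 -m handwheel '[{"jaw":0.16,"tx":0,"ty":0,"tz":0,"ax":0,"ay":0,"az":0},{"jaw":0.2,"tx":0,"ty":0,"tz":0,"ax":0,"ay":0,"az":0},{"jaw":0.3,"tx":0,"ty":0,"tz":0,"ax":0,"ay":0,"az":0},{"jaw":0.4,"tx":0,"ty":0,"tz":0,"ax":0,"ay":0,"az":0},{"jaw":0.48,"tx":0,"ty":0,"tz":0,"ax":0,"ay":0,"az":0},{"jaw":0.48,"tx":0,"ty":0,"tz":0,"ax":0,"ay":0,"az":0},{"jaw":0.48,"tx":0,"ty":0,"tz":-10,"ax":0,"ay":0,"az":0},{"jaw":0.48,"tx":0,"ty":0,"tz":-20,"ax":0,"ay":0,"az":0},{"jaw":0.48,"tx":0,"ty":0,"tz":-30,"ax":0,"ay":0,"az":0},{"jaw":0.48,"tx":0,"ty":0,"tz":-30,"ax":0,"ay":0,"az":0},{"jaw":0.48,"tx":0,"ty":0,"tz":-20,"ax":0,"ay":0,"az":0}]' 40
python3 -m handwheel '[{"jaw":0.48,"tx":0,"ty":30,"tz":0,"ax":0,"ay":0,"az":0},{"jaw":0.48,"tx":0,"ty":30,"tz":0,"ax":0,"ay":0,"az":0},{"jaw":0.48,"tx":0,"ty":30,"tz":0,"ax":0,"ay":0,"az":0},{"jaw":0.48,"tx":0,"ty":30,"tz":0,"ax":0,"ay":0,"az":0},{"jaw":0.48,"tx":0,"ty":30,"tz":0,"ax":0,"ay":0,"az":0},{"jaw":0.48,"tx":0,"ty":30,"tz":0,"ax":0,"ay":0,"az":0},{"jaw":0.48,"tx":0,"ty":30,"tz":0,"ax":0,"ay":0,"az":0},{"jaw":0.48,"tx":0,"ty":30,"tz":0,"ax":0,"ay":0,"az":0},{"jaw":0.48,"tx":0,"ty":30,"tz":0,"ax":0,"ay":0,"az":0},{"jaw":0.48,"tx":0,"ty":30,"tz":0,"ax":0,"ay":0,"az":0},{"jaw":0.48,"tx":0,"ty":30,"tz":0,"ax":0,"ay":0,"az":0},{"jaw":0.48,"tx":0,"ty":30,"tz":0,"ax":0,"ay":0,"az":0}]'
python3 - <<'E'
from h import *
d=snap('top');s=env.read_state();print(s['position'],s['force'])
np.set_printoptions(suppress=True,linewidth=220,precision=0)
def W(u,v): return pt(d,u,v).round(0).astype(int)
for v in(205,211,216,221,228,235):
    print(v,[tuple(W(u,v)[1:]) for u in range(134,154)])
P=cloud(d)
D=P[(P[:,2]>36)&(P[:,2]<50)&(abs(P[:,0]-530)<70)&(P[:,1]>50)&(P[:,1]<95)]
for y in range(52,135,8):
    q=P[(abs(P[:,1]-y)<4)&(P[:,2]>30)&(P[:,2]<58)&(abs(P[:,0]-530)<66)][:,0]
    if len(q)>3: print(y,np.percentile(q,[2,98]).round(1),np.percentile(q,[2,98]).mean())
B=P[(P[:,2]>104)&(P[:,2]<130)&(abs(P[:,0]-530)<65)&(P[:,1]<120)&(P[:,1]>50)]
k=np.polyfit(B[:,0],B[:,1],1);print('bar',B.mean(0),k,B.min(0),B.max(0),len(B))
E
```

```text
time_s: 14.83
position: [530.9, 89.3, 226.0]
eef_rot: [[1.0, -0.005, 0.003], [-0.005, -1.0, 0.001], [0.003, -0.001, -1.0]]
force: [0.2, -0.5, -0.8]
finger_gap: 42.5
grip_force: 0.0
time_s: 15.83
position: [528.1, -272.3, 223.5]
eef_rot: [[1.0, -0.005, 0.001], [-0.005, -1.0, 0.0], [0.001, -0.0, -1.0]]
force: [1.0, 0.1, -0.5]
finger_gap: 41.5
grip_force: 0.0
[ 526.76144487 -279.68645906  223.64946559] [ 0.03724218 -5.26094465  2.01280844]
205 [(np.int64(235), np.int64(123)), (np.int64(231), np.int64(128)), (np.int64(230), np.int64(125)), (np.int64(228), np.int64(125)), (np.int64(225), np.int64(127)), (np.int64(224), np.int64(123)), (np.int64(224), np.int64(117)), (np.int64(240), np.int64(57)), (np.int64(238), np.int64(59)), (np.int64(236), np.int64(57)), (np.int64(236), np.int64(51)), (np.int64(233), np.int64(53)), (np.int64(231), np.int64(52)), (np.int64(228), np.int64(53)), (np.int64(223), np.int64(63)), (np.int64(221), np.int64(63)), (np.int64(222), np.int64(50)), (np.int64(221), np.int64(45)), (np.int64(220), np.int64(41)), (np.int64(218), np.int64(39))]
211 [(np.int64(232), np.int
[... 2820 characters left out ...]
28), np.int64(51)), (np.int64(227), np.int64(47)), (np.int64(228), np.int64(34)), (np.int64(224), np.int64(40)), (np.int64(223), np.int64(35)), (np.int64(221), np.int64(36)), (np.int64(218), np.int64(38)), (np.int64(216), np.int64(36)), (np.int64(214), np.int64(35)), (np.int64(212), np.int64(36))]
60 [473. 586.] 529.606864953399
68 [472. 588.] 530.3508688691886
76 [473. 587.] 529.8271210405411
84 [471. 585.] 528.2617717998752
92 [472. 578.] 525.0295460239365
100 [472. 486.] 479.0895689685065
108 [472. 589.] 530.5286632783403
116 [472. 587.] 529.7427333121595
124 [473. 588.] 530.793667506054
132 [471. 590.] 530.3326882043388
bar [529.  85. 118.] [-0. 88.] [476.  79. 105.] [587.  92. 123.] 279
```

Run:
```python
from h import *
np.set_printoptions(suppress=True,linewidth=200,precision=0)
F=[viewer.get_image('top') for _ in range(12)]
d=F[0];d['range_z']=np.mean([x['range_z'] for x in F],0)
g1=cv2.cvtColor(np.mean([x['frame'] for x in F],0).astype(np.uint8),cv2.COLOR_RGB2GRAY)
g0=cv2.imread('pics/top1.png',0)
np.savez('last_top.npz',**d)
for v in(200,204,208,212,216,220,224,228,232,236):
    print(v,'before',g0[v,134:154],'\n    now   ',g1[v,134:154])
    print('    y',np.array([pt(d,u,v)[1] for u in range(134,154)]),'\n    z',np.array([pt(d,u,v)[2] for u in range(134,154)]))
```

```text
200 before [239 240 238 240 229 170  79  20   0  11  10   2   6   3   0   9   3   0  16   9] 
    now    [239 239 239 240 231 170  77  18   6  12  21  30  61 122 146 111  80 105 153 176]
    y [235. 233. 230. 228. 226. 225. 223. 260. 258. 256. 253. 234. 232. 230. 224. 222. 221. 221. 221. 219.] 
    z [126. 127. 127. 127. 127. 125. 122.   1.  -1.  -2.  -1.  53.  52.  52.  64.  64.  57.  49.  41.  40.]
204 before [239 239 238 239 213 119  66  56  48  25  10  20  22  21  16  14   4  15   4  13] 
    now    [239 239 240 240 212 119  58  22  17  14  16  36  86 146 149  93  80 124 168 179]
    y [234. 232. 229. 227. 225. 224. 223. 240. 238. 236. 236. 233. 231. 229. 223. 222. 222. 222. 221. 218.] 
    z [127. 127. 127. 127. 126. 124. 120.  59.  58.  58.  50.  53.  52.  51.  63.  60.  52.  44.  40.  41.]
208 before [240 239 240 232 177  83  55  56  51  32  16  24  30  14   1   1  15  17  11  20] 
    now    [239 240 240 234 178  81  33  22  20  14  22  59 107 140 132 101 112 151 177 178]
    y [233. 230. 229. 226. 225. 223. 242. 239. 237. 236. 234. 232. 230. 224. 196. 222. 222. 221. 220. 217
[... 2239 characters left out ...]
37 202 115  52  11   8  11  21  45  80  83  63  84 114 127 128 127 127 127 135]
    y [227. 225. 223. 223. 259. 256. 254. 235. 233. 231. 229. 228. 228. 226. 224. 221. 219. 217. 214. 212.] 
    z [126. 127. 124. 119.  -1.  -1.  -1.  52.  53.  52.  50.  47.  39.  37.  36.  37.  38.  38.  38.  37.]
236 before [234 180  78  21  13   7  13  11   0  18   0   6   7   0  14   0   4   8  16  23] 
    now    [234 180  82  24   8   6  12  18  62  84  69  74  93 114 127 127 128 129 128 129]
    y [226. 224. 223. 260. 258. 255. 253. 251. 248. 230. 228. 228. 201. 225. 222. 221. 192. 216. 213. 211.] 
    z [126. 127. 124.  -1.  -2.  -1.  -2.  -1.  -1.  51.  51.  44. 127.  37.  38.  36. 127.  38.  38.  38.]
```

The depth now makes sense together. At the start there was a faint dark pad edge (u 144–147), a light stem behind it, and a fixed grey bracket (u 139–142, about y 242). Now the dark pad top (z≈59, 60 mm wide) lies right up against the bracket and the stem is hidden. That matches the rigid, central stop, so the pad is at its hard end. I'll do a last check that the robot is free and the trolley square, then hand in.

```bash
python3 -m handwheel '[{"jaw":0.48,"tx":0,"ty":0,"tz":0,"ax":0,"ay":0,"az":0},{"jaw":0.48,"tx":0,"ty":0,"tz":0,"ax":0,"ay":0,"az":0},{"jaw":0.48,"tx":0,"ty":0,"tz":0,"ax":0,"ay":0,"az":0}]'
python3 - <<'E'
from h import *
P=cloud(load('top'))
B=P[(P[:,2]>112)&(P[:,2]<126)&(abs(P[:,0]-530)<50)&(P[:,1]<105)&(P[:,1]>65)]
k=np.polyfit(B[:,0],B[:,1],1);print('bar y',B[:,1].mean(),'head',90+np.degrees(np.arctan(k[0])))
print(env.hand_in())
E
```

```text
time_s: 16.73
position: [528.3, -271.0, 222.7]
eef_rot: [[1.0, -0.005, -0.0], [-0.005, -1.0, -0.0], [-0.0, 0.0, -1.0]]
force: [0.3, 0.1, 0.6]
finger_gap: 42.0
grip_force: 0.0
bar y 84.9528031970377 head 89.68218497961195
the job is handed in; nothing more can be done
None
```

I handed the job in at about 17 s, but no verdict came back. The trolley stands square in the bay (heading about 89.7°), let go, with the jar upright. By feel and depth images the pad is pressed to its hard end; its travel and the castors trailing straight were inferred, not measured.

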